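Set the potter's wheel to speed five and start it

TASK

The bowl on the tabletop potter's wheel is centred and ready for banding. With a fingertip, gently push the pointer of the speed selector round clockwise, click by click, to the fifth speed mark after OFF without running past it, then press the flat start button fully in and let it go. Do not pinch the selector, do not press the mushroom-shaped stop button, and leave the bowl, tools and pots where they stand.

Things in the scene. Friction and masses are not known exactly. Their poses are not given: they have to be found in the camera images.
- wheel: tabletop potter's wheel, fixed, 400 (x) x 560 (y) x 190 mm to its white deck. Origin: centre of its underside; x away from the robot, y left. Wheel head 220 mm across at (0, 0.125), top at z 0.232; splash pan 290 mm across, top at 0.228. Right: control plate, top at 0.193, with selector at (0.010, -0.150), start button (-0.090, -0.105), stop button (-0.090, -0.205)
- selector (a joint): selector angle, rad: 0 = OFF, 0.5236 (30 degrees) more per click clockwise seen from above; mark n at n * 0.5236, end stops just past OFF and mark 8. At 0 the pointer stands 120 degrees anticlockwise of the wheel's x. Starts resting at OFF, mark 1 or 2. Each mark has a sprung detent: about 4 N at 25 mm radius to leave it; past halfway (15 degrees) it snaps on to the next mark by itself
- selector_top (a point): on the selector's axis at the top of its bar, 28 mm above the control plate; x of this frame along the pointer. Black round skirt 60 mm across, 6 mm high; on it an upright bar 14 mm wide, 6 to 28 mm above the plate, from 30 mm behind the axis to 37 mm ahead (9 mm wide over the last 13 mm); white line on the pointer half. Marks around: OFF a crosswise bar, speeds 1 to 8 radial ticks
- selector_tip (a point): the pointer's end, 37 mm from the selector's axis, 17 mm above the control plate
- start_button (a joint): travel of the start button, m: 0 out, 0.006 fully in, springs back; 1.5 N to begin, 5 N fully in
- start_button_top (a point): centre of the top of the start button: flat round black cap 26 mm across in a steel collar 42 mm across and 12 mm high; the top stands 22 mm above the control plate
- stop_button (a joint): travel of the stop button, m: 0 out, 0.006 fully in; leave it alone
- stop_button_top (a point): centre of the top of the stop button: black mushroom head 40 mm across, top 34 mm above the control plate, 100 mm to the right of the start button
- bowl: leather-hard clay bowl, 144 mm across, 62 mm high, loose on the wheel head; origin at the centre of its underside
- water_pot: clear plastic cup, 76 mm across, 62 mm high, loose on the deck beyond the selector; origin at the centre of its underside
- wood_knife: flat wooden modelling knife, 163 x 14 x 6 mm, loose on the deck between the selector and the splash pan; origin under its middle, x along it
- loop_tool: trimming tool with a wire loop, 162 mm long, 12 mm thick, loose along the deck's front edge; origin under its middle, x along it towards the loop
- brush_pot: white plastic pot of brushes, 80 mm across, 105 mm high, 235 mm over the brushes, on the table; origin at the centre of its underside
- slip_jar: lidded jar, 76 mm across, 100 mm high, on the table; origin at the centre of its underside
- rolling_pin: wooden rolling pin, 48 mm thick, 390 mm over its handles, lying on the table; origin on the table under its middle, x along it

How it is judged:
By the outcome, as a careful person would: the job done as asked, in the order asked, and still so for the second after the job is handed in, with the robot touching nothing.
It also fails if it takes over 54 s, if anything falls off the work surface, if the arm or the gripper's body presses on something with over 40 N, if the wrist force passes 120 N, or if a joint passes its speed limit or range.

ROBOT

A 6-joint arm with a two-finger parallel gripper is mounted at the origin on the work surface. World frame = base frame: x ahead of the robot, y to its left, z up, the work surface at z = 0. Lengths are in mm, angles in rad, forces in N, time in s.
With the tool pointing down it reaches from about 350 to 875 mm from the base axis. Payload 4.2 kg.
Tool frame: the origin (TCP) lies on the mounting face of the last link; the fingertips stand 173 mm ahead of it and the grasp point (between the pads) lies grip_point_offset ahead of it (grip_point_offset is the distance from the TCP to the grasp point, in mm); z points along the fingers, y is the line along which they close (so a half turn about z gives the same grasp; the last joint's range is limited). The gripper opens to 85 mm and grips with 20 to 120 N. Pads are 22 mm wide; open, the fingers measure 114 mm over their backs; the gripper's body (76 mm by 85 mm) begins 54 mm behind the grasp point. The pads swing forward as they close: fully open they stand 13 mm farther back than shut.
Start: joints at [1.389, 0.385, 0.008, 0, -1.194, -0.259], TCP at [266.631, 565.25, 404.712] pointing down, gripper open.
Joint ranges: [-3.14, 3.14], [-1.21, 2.06], [-1.07, 1.41], [-3.16, 2.05], [-2.99, -0.16], [-3.1, 3.1]. Speed limits (rad/s): [2.79, 2.79, 3.14, 3.14, 3.14, 3.14].

INTERFACE

Orientations are given as a unit quaternion [x, y, z, w].
In Python, from bench import read_state, get_image, job_done, recognise, place_of, grip_point_offset gives the robot as it stands. The module is installed in compiled form; this text tells all that it offers.
- The arm moves only by the tool carry_out, never from a script. Its arguments are lists of equal length, an entry for each row: "slide": the shift along the tool's x, y, z in m, a list of three; "roll": the turn about the tool's z in degrees; "claw": the finger opening in m, from 0 to 0.0854. A call has 1 to 8 rows; each row is the pose to reach, as a shift and turn from the pose commanded when the call began, along the tool's axes at that moment; what a row does not reach only later rows make up. A row lasts 1/8 s, in which the tool goes at most 62.5 mm and 10.7 degrees, less where a joint would pass 70% of its speed; a pose out of reach is approached as far as the arm can. A call with a gripper value outside its range is refused whole. The fingers move at their own pace and stop on an object; the grip force is fixed at half the most. Time passes only in rows, so rows that repeat a pose let the fingers close. It gives the time, the measured TCP pose, the force, the opening and the grip force at its end, in the units of the state.
- read_state(): the state, without advancing time (a new reading comes with each control period).
- get_image(name): name is "scene" or "top" or "wrist"; returns a dict with "img" (480x640x3 uint8, red, green, blue), "z_map" (480x640 float32, mm along the optical axis (not along the pixel's ray), 0 where there is no reading), "mtx" (3x3 intrinsics, pixels), "k1" (the pictures are not rectified: a ray, as slopes to the right and down, at radius r is drawn at 1 + k1 r^2 times it, then the intrinsics apply), "world_from_camera" (4x4, takes a point from camera to world coordinates); the wrist camera has in their place "T_tool_cam" (4x4, takes a point from camera to tool coordinates, whose origin is the TCP and whose axes are the flange's). Camera axes: x right, y up, looking along -z (the intrinsics and any distortion apply to the point x, -y, -z); pixel columns grow to the right and rows downward; lengths in mm; the calibration is good to about 2 mm. A picture is of the moment at which its call begins: read the wrist's pose just before it.
- job_done(): hands the job in; it is judged then, once.
Trained networks look in a picture, given as the dict that the camera call returned (one of the last four; its "shot" number tells which), for a name from the list of things; names that differ only in an ending like _2 or _b are one class to them, and where a whole thing is asked for, a point or a joint stands for the part that bears it (a point fixed in the world has none). Each returns a list of dicts, best first, with "conf" (0 to 1); they miss things now and then, are a little off and sometimes report something else, mostly with a low value. They report only what shows in the picture. A call takes as long as a camera call.
- recognise(picture, thing): "at" ([column, row] in pixels, amid what is visible of it).
- place_of(picture, thing): "at" ([column, row] in pixels: a listed point, or the origin of a listed thing).
The state is a dict: "clock": time; "joints": joint angles; "joint_vel": joint speeds; "joint_efforts": joint torques, N m; "position": TCP position; "ee_rot": TCP orientation; "contact_force": force on the tool from outside, world axes, zero at the start; "wrist_torque": the same for the moment, N m; "gripper_width": finger opening in mm; "grasp_force": force on a finger pad.
Only numpy, scipy, OpenCV 4.12 (cv2) and the standard library are available. Lean on these libraries where they do the work, as an engineer would, in place of code of your own. Each camera call takes 0.05 s, during which the arm holds its last target. There are 200 camera calls.

## Working session

There is one attempt and no reset: what is moved stays moved. The work goes in short steps, Python scripts to look and compute and a tool call to move; the robot and the scene stay as the last step left them, time stands still between calls to the robot, and variables do not carry over. Pictures are saved under pics/ and viewed, at most 10 in all, crops included, and the job is handed in when it is done.

Besides the shell and the picture viewer there is one more tool, called after "Request:" as name([rows], argument=value, ...), one row to a line, values as JSON. carry_out: Moves the arm, as the interface text tells. Its arguments: {"type":"object","properties":{"slide":{"type":"array"},"roll":{"type":"array"},"claw":{"type":"array"}},"required":["slide","roll","claw"]}

```bash
mkdir -p pics; cat > h.py <<'E'
import numpy as np, cv2
from bench import *
from scipy.spatial.transform import Rotation as R
def T_cam(p,st=None):
    if "world_from_camera" in p: return np.array(p["world_from_camera"])
    T=np.eye(4);T[:3,:3]=R.from_quat(st["ee_rot"]).as_matrix();T[:3,3]=st["position"]
    return T@np.array(p["T_tool_cam"])
def ray(p,at,st=None):
    K=np.array(p["mtx"]);k=p["k1"]
    d=np.array([(at[0]-K[0,2])/K[0,0],(at[1]-K[1,2])/K[1,1]]);u=d.copy()
    for _ in range(20): u=d/(1+k*(u@u))
    T=T_cam(p,st);return T[:3,3],T[:3,:3]@np.array([u[0],-u[1],-1.])
def onz(p,at,z,st=None):
    o,d=ray(p,at,st);return o+d*(z-o[2])/d[2]
def depth(p,at,st=None):
    o,d=ray(p,at,st);c,r=int(round(at[0])),int(round(at[1]))
    return o+d*p["z_map"][r,c]
def save(p,n): cv2.imwrite("pics/"+n,cv2.cvtColor(p["img"],cv2.COLOR_RGB2BGR))
E
python3 - <<'E'
from h import *
np.set_printoptions(precision=1,suppress=True)
print(grip_point_offset, read_state()["ee_rot"],read_state()["clock"])
H=dict(selector_top=221,selector_tip=210,start_button_top=215,stop_button_top=227,wheel=0,bowl=232,water_pot=190,wood_knife=190,loop_tool=190,brush_pot=0)
for n in("top","scene"):
    p=get_image(n);save(p,n+".png")
    for t,z in H.items():
        for q in place_of(p,t)[:2]: print(n,t,np.round(q["at"]),round(q["conf"],2),onz(p,q["at"],z),depth(p,q["at"]))
E
```

```text
154.70000000000002 [ 1.  -0.2 -0.   0. ] 0.0
top selector_top [396. 217.] 0.83 [ 590.  -127.8  221. ] [ 589.9 -127.8  221.3]
top selector_tip [382. 210.] 0.9 [606.4 -93.2 210. ] [607.8 -94.6 196. ]
top start_button_top [390. 256.] 0.42 [ 489.  -114.4  215. ] [ 488.9 -113.8  220.2]
top stop_button_top [424. 256.] 0.47 [ 489.9 -200.   227. ] [ 489.9 -200.6  224.1]
top bowl [387. 254.] 0.69 [ 493.1 -103.7  232. ] [ 493.5 -105.8  213.2]
top bowl [291. 232.] 0.62 [543.7 138.  232. ] [543.5 137.8 235.9]
top water_pot [400. 164.] 0.55 [ 731.3 -140.6  190. ] [ 730.8 -140.2  192.6]
top water_pot [389. 257.] 0.48 [ 487.6 -113.7  190. ] [ 487.2 -111.1  213. ]
top wood_knife [356. 220.] 0.67 [582.3 -26.  190. ] [581.3 -25.4 201.4]
top loop_tool [324. 297.] 0.82 [380.6  52.4 190. ] [381.1  52.5 198.4]
top brush_pot [156. 285.] 0.81 [393.9 546.7   0. ] [395.5 535.6  37.3]
scene selector_top [280. 259.] 0.86 [ 597.7 -135.3  221. ] [ 596.  -134.7  218.7]
scene selector_tip [294. 257.] 0.74 [601.3 -97.3 210. ] [589.1 -91.8 193.2]
scene start_button_top [274. 227.] 0.56 [479.3 -98.7 215. ] [479.7 -98.8 215.4]
scene start_button_top [302. 192.] 0.36 [388.9  34.7 215. ] [376.1  40.8 201.3]
scene stop_button_top [243. 240.] 0.53 [ 494.9 -199.8  227. ] [ 496.3 -200.2  228.7]
scene bowl [358. 208.] 0.89 [539.5 145.8 232. ] [545.2 141.9 239. ]
scene bowl [244. 241.] 0.36 [ 502.3 -201.8  232. ] [ 498.3 -200.6  227.1]
scene water_pot [307. 302.] 0.57 [ 736.7 -126.   190. ] [ 774.  -144.5  252.7]
scene water_pot [424. 192.] 0.52 [541.4 388.4 190. ] [415.1 512.5  26.2]
scene wood_knife [312. 250.] 0.52 [586.4 -32.2 190. ] [590.4 -34.3 195.4]
scene loop_tool [302. 192.] 0.49 [363.6  45.9 190. ] [374.9  40.4 202.1]
scene brush_pot [427. 192.] 0.71 [397.2 543.8   0. ] [422.9 518.2  33.4]
```

```bash
python3 -c "
import cv2
a=cv2.imread('pics/top.png')[130:320,240:460];cv2.imwrite('pics/topc.png',cv2.resize(a,None,fx=3.1,fy=3.1,interpolation=cv2.INTER_CUBIC))
a=cv2.imread('pics/scene.png');cv2.imwrite('pics/s2.png',a)"
```

```text
(no output)
```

View pics/topc.png

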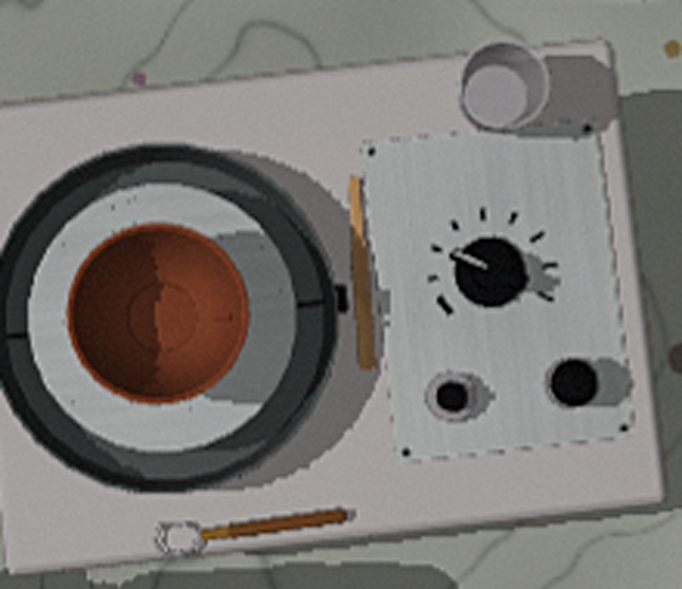

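View pics/scene.png

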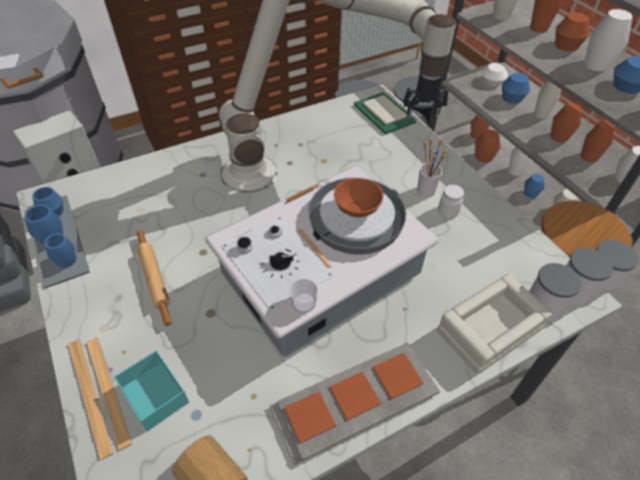

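The top crop shows the pointer tip at about (452,253), facing the second tick after the OFF bar at (444,303). So the selector starts at mark 2, and the wheel's yaw is about +5°. The scene view shows nothing between the arm and the panel except the brush pot and the bowl, so I'll lift first.

```bash
cat >> h.py <<'E'
def yawof(st): 
    m=R.from_quat(st["ee_rot"]).as_matrix(); return np.degrees(np.arctan2(m[1,0],m[0,0]))
def go(xyz,yaw=None):
    st=read_state();m=R.from_quat(st["ee_rot"]).as_matrix()
    s=m.T@(np.array(xyz)-st["position"])/1000
    # tool z is down: +roll about tool z = -yaw
    r=0 if yaw is None else (-(yaw-yawof(st))+180)%360-180
    print("slide",np.round(s,4),"roll",round(r,2)); return s,r
E
python3 - <<'E'
from h import *
np.set_printoptions(precision=3,suppress=True)
st=read_state();print(R.from_quat(st["ee_rot"]).as_matrix(),yawof(st)); p=get_image("wrist");print(np.array(p["T_tool_cam"]))
go([266,565,530]); go([540,-130,530],-25);go([540,-130,530],155)
E
```

```text
[[ 0.904 -0.427  0.   ]
 [-0.427 -0.904  0.   ]
 [-0.    -0.    -1.   ]] -25.255167968953785
[[ 0.     0.965  0.262 64.594]
 [ 1.    -0.    -0.     0.653]
 [-0.     0.262 -0.965 30.166]
 [ 0.     0.     0.     1.   ]]
slide [-0.001  0.001 -0.125] roll 0
slide [ 0.544  0.512 -0.125] roll -0.26
slide [ 0.544  0.512 -0.125] roll 179.74
```

Request:
carry_out([
  [0, 0, -0.06],
  [0, 0, -0.12],
  [0.04, 0.035, -0.125],
  [0.08, 0.075, -0.125],
  [0.12, 0.113, -0.125],
  [0.16, 0.15, -0.125],
  [0.2, 0.188, -0.125],
  [0.24, 0.226, -0.125],
], roll=[0, 0, 0, 0, 0, 0, 0, 0], claw=[0.04, 0, 0, 0, 0, 0, 0, 0])

```text
clock: 2.15
position: [387.4, 256.6, 530.1]
ee_rot: [0.976, -0.218, 0.0, -0.0]
contact_force: [0.8, -1.0, 0.4]
gripper_width: 0.2
grasp_force: 0.0
```

Request:
carry_out([
  [0.04, 0.037, 0],
  [0.08, 0.075, 0],
  [0.12, 0.113, 0],
  [0.16, 0.15, 0],
  [0.2, 0.188, 0],
  [0.24, 0.225, 0],
  [0.28, 0.263, 0.03],
  [0.304, 0.286, 0.05],
], roll=[0, 0, 0, 0, 0, 0, 0, 0], claw=[0, 0, 0, 0, 0, 0, 0, 0])

```text
clock: 3.15
position: [540.5, -132.2, 478.3]
ee_rot: [0.976, -0.22, -0.001, 0.0]
contact_force: [1.2, 0.5, 0.2]
gripper_width: 0.1
grasp_force: 0.0
```

Request:
carry_out([
  [0, 0, 0],
  [0, 0, 0],
  [0, 0, 0],
], roll=[0, 0, 0], claw=[0, 0, 0])

```text
clock: 3.52
position: [540.0, -129.0, 481.0]
ee_rot: [0.976, -0.218, 0.001, -0.0]
contact_force: [-0.2, -0.7, 0.3]
gripper_width: 0.4
grasp_force: 0.0
```

```bash
cat > look.py <<'E'
import sys
from h import *
np.set_printoptions(precision=1,suppress=True)
st=read_state();p=get_image("wrist");save(p,sys.argv[1])
print(st["clock"],np.array(st["position"]),yawof(st),np.round(st["joints"],2),st["gripper_width"],np.array(st["contact_force"]))
for t,z in dict(selector_top=221,selector_tip=210,start_button_top=215,stop_button_top=227).items():
    for q in place_of(p,t)[:1]: print(t,np.round(q["at"]),round(q["conf"],2),onz(p,q["at"],z,st),depth(p,q["at"],st))
E
python3 look.py w1.png
```

```text
3.525 [ 540. -129.  481.] -25.170069902949933 [ 0.1  0.2 -0.   0.  -1.3  1.1] 0.35576285160781607 [-0.2 -0.7  0.3]
selector_top [288. 181.] 0.77 [ 586.9 -131.5  221. ] [ 586.9 -131.5  220.7]
selector_tip [238. 185.] 0.93 [598.8 -98.2 210. ] [ 598.7 -101.1  222.1]
stop_button_top [440. 261.] 0.86 [ 494.1 -203.   227. ] [ 494.5 -202.8  227.7]
```

View pics/w1.png

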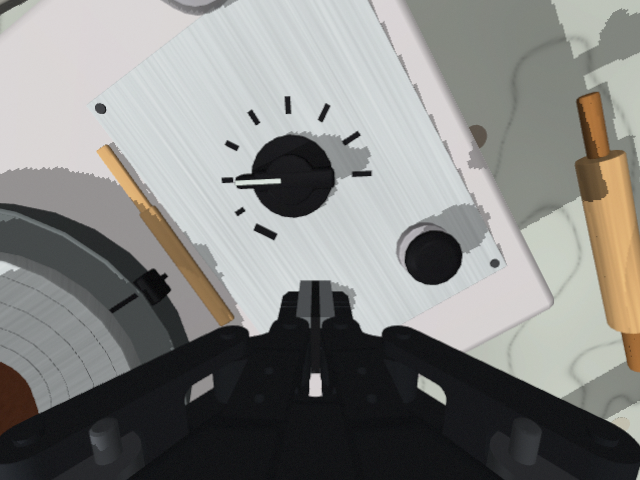

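```bash
python3 - <<'E'
from h import *
from scipy.optimize import least_squares
np.set_printoptions(precision=1,suppress=True)
st=read_state();p=get_image("wrist")
t=[(240,211),(227,180),(232,146),(253,117),(288,104),(324,112),(351,138),(362,174)]
P=np.array([onz(p,a,193,st)[:2] for a in t]);
f=lambda v:np.concatenate([v[0]+v[2]*np.cos(np.radians(v[3]-30*np.arange(1,9)))-P[:,0],v[1]+v[2]*np.sin(np.radians(v[3]-30*np.arange(1,9)))-P[:,1]])
s=least_squares(f,[590,-130,50,125]);print(s.x,s.fun)
g=cv2.cvtColor(p["img"],cv2.COLOR_RGB2GRAY)
sk=onz(p,(292,176),199,st);print("skirt",sk)
yaw=s.x[3]-120;c=s.x[:2];Rw=R.from_euler("z",yaw,degrees=True).as_matrix()[:2,:2]
print("yaw",yaw,"start",c+Rw@[-100,45],"stop",c+Rw@[-100,-55])
K=np.array(p["mtx"]);print(K[0,0],p["k1"])
for a in[(302,284),(331,284),(316,282),(300,318),(333,318)]:
    print(a,depth(p,a,st), (np.linalg.inv(np.vstack([np.c_[R.from_quat(st["ee_rot"]).as_matrix(),st["position"]],[0,0,0,1]]))@np.r_[depth(p,a,st),1])[:3])
E
```

```text
[ 586.6 -134.5   49.7  128. ] [-1.  -0.1  0.8 -0.2 -0.5 -0.4  0.1  1.3  0.9  0.2 -0.2 -0.9 -0.2 -0.1
  0.   0.3]
skirt [ 587.6 -134.   199. ]
yaw 8.04768719083026 start [ 481.3 -103.9] stop [ 495.3 -202.9]
342.600351494624 0.004423468891492045
(302, 284) [ 550.9 -129.2  316.8] [  9.6  -4.7 163.5]
(331, 284) [ 545.5 -140.   316.1] [  9.3   7.4 164.2]
(316, 282) [ 548.2 -134.3  313.9] [  9.3   1.1 166.4]
(300, 318) [ 551.  -129.7  347.1] [ 10.   -4.3 133.2]
(333, 318) [ 546.9 -139.8  348.1] [ 10.5   6.6 132.2]
```

The wrist view confirms mark 2: the pointer tip at (238,185) faces the tick at (227,180). Mark 5 is the tick at (288,104). The tick fit puts the axis at about (587,-134) with a wheel yaw of 8°, and its residuals are at most 1.3 mm.

```bash
cat > plan.py <<'E'
from h import *
C=np.array([587.,-134.])
def pose(th,d,r=30,z=378):
    u=lambda a:np.array([np.cos(np.radians(a)),np.sin(np.radians(a))])
    return np.r_[C+r*u(th)-d*u(th-90),z],th-90
def rows(l):
    st=read_state();print(st["clock"],np.round(st["position"],1),round(yawof(st),1),np.round(st["contact_force"],1))
    for a in l: print(a,end=" "); go(*pose(*a))
E
python3 -c "
from plan import *
rows([(68,25,30,450),(68,25),(68,17)])"
```

```text
3.825 [ 540.1 -129.5  480.1] -25.2 [-0.8 -0.   0.2]
(68, 25, 30, 450) slide [ 0.0177 -0.0444  0.0301] roll -3.21
(68, 25) slide [ 0.0177 -0.0444  0.1021] roll -3.21
(68, 17) slide [ 0.0257 -0.0449  0.1022] roll -3.21
```

Request:
carry_out([
  [0.018, -0.044, 0.03],
  [0.018, -0.044, 0.06],
  [0.018, -0.044, 0.09],
  [0.018, -0.044, 0.102],
  [0.018, -0.044, 0.102],
  [0.018, -0.044, 0.102],
], roll=[-3.2, -3.2, -3.2, -3.2, -3.2, -3.2], claw=[0, 0, 0, 0, 0, 0])

```text
clock: 4.58
position: [575.6, -97.9, 379.3]
ee_rot: [0.982, -0.191, 0.001, -0.0]
contact_force: [-0.4, 0.4, 0.5]
gripper_width: -0.2
grasp_force: 0.0
```

```bash
python3 look.py w2.png; python3 -c "
from plan import *
rows([(68,25),(68,16),(64,16),(60,16),(56,16),(52,16),(48,16),(48,22)])"
```

```text
4.575 [575.6 -97.9 379.3] -22.046406523312815 [ 0.1  0.3 -0.1  0.  -1.1  1.1] -0.16574564928112875 [-0.4  0.4  0.5]
selector_top [386. 258.] 0.84 [ 586.4 -133.1  221. ] [ 586.7 -133.   221.9]
selector_tip [291. 251.] 0.78 [600.4 -97.4 210. ] [596.3 -94.4 193.8]
stop_button_top [616. 398.] 0.83 [ 494.4 -201.5  227. ] [ 493.8 -201.9  226.5]
4.825 [575.2 -97.8 378.5] -22.1 [-0.2 -1.4  0.1]
(68, 25) slide [-0.0006 -0.0009  0.0005] roll -0.06
(68, 16) slide [ 0.0084 -0.0009  0.0006] roll -0.06
(64, 16) slide [ 0.0106 -0.0019  0.0006] roll 3.94
(60, 16) slide [ 0.0128 -0.0028  0.0006] roll 7.94
(56, 16) slide [ 0.015  -0.0036  0.0006] roll 11.94
(52, 16) slide [ 0.0173 -0.0041  0.0006] roll 15.94
(48, 16) slide [ 0.0197 -0.0046  0.0006] roll 19.94
(48, 22) slide [ 0.014  -0.0066  0.0006] roll 19.94
```

View pics/w2.png

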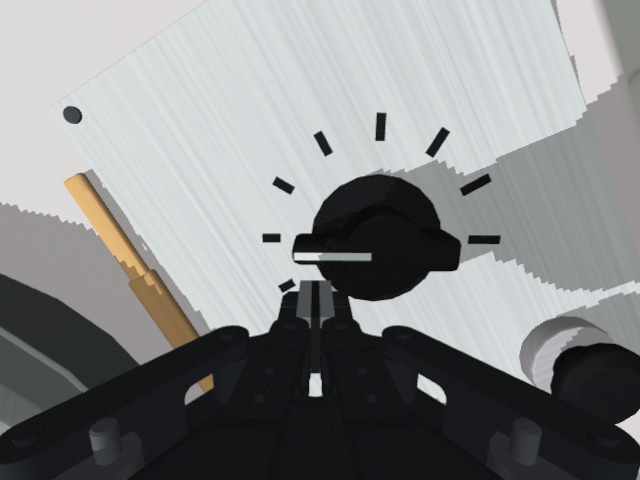

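The closed fingertip at (317,285) is just on the near side of the pointer, whose tip is at (293,250). Its radial position is right for one click.

Request:
carry_out([
  [0.0045, -0.001, 0.0005],
  [0.0085, -0.001, 0.0005],
  [0.0105, -0.002, 0.0005],
  [0.013, -0.003, 0.0005],
  [0.015, -0.0035, 0.0005],
  [0.0175, -0.004, 0.0005],
  [0.0195, -0.0045, 0.0005],
  [0.0195, -0.0045, 0.0005],
], roll=[0, 0, 4, 8, 12, 16, 20, 20], claw=[0, 0, 0, 0, 0, 0, 0, 0])

```text
clock: 5.82
position: [595.3, -101.0, 377.0]
ee_rot: [0.934, -0.359, -0.0, 0.0]
contact_force: [1.3, -0.1, -0.3]
gripper_width: 0.3
grasp_force: 0.0
```

```bash
python3 look.py w3.png; python3 -c "
from plan import *
rows([(48,16),(43,16),(38,16),(33,16),(28,16),(23,16),(18,16)])"
```

```text
5.825 [ 595.3 -101.   377. ] -42.01765996046735 [ 0.1  0.4 -0.1  0.  -1.1  0.7] 0.2894448743067735 [ 1.3 -0.1 -0.3]
selector_top [385. 280.] 0.76 [ 587.  -132.3  221. ] [ 587.4 -132.4  221.9]
selector_tip [296. 256.] 0.75 [ 615.6 -110.3  210. ] [ 617.6 -112.9  220.3]
6.075 [ 595.  -101.   377.2] -42.0 [-0.4  1.  -0. ]
(48, 16) slide [ 0.0002 -0.0001 -0.0008] roll -0.03
(43, 16) slide [ 0.0028 -0.0014 -0.0008] roll 4.97
(38, 16) slide [ 0.0056 -0.0024 -0.0008] roll 9.97
(33, 16) slide [ 0.0085 -0.0032 -0.0008] roll 14.97
(28, 16) slide [ 0.0114 -0.0038 -0.0008] roll 19.97
(23, 16) slide [ 0.0143 -0.0041 -0.0008] roll 24.97
(18, 16) slide [ 0.0173 -0.0041 -0.0008] roll 29.97
```

View pics/w3.png

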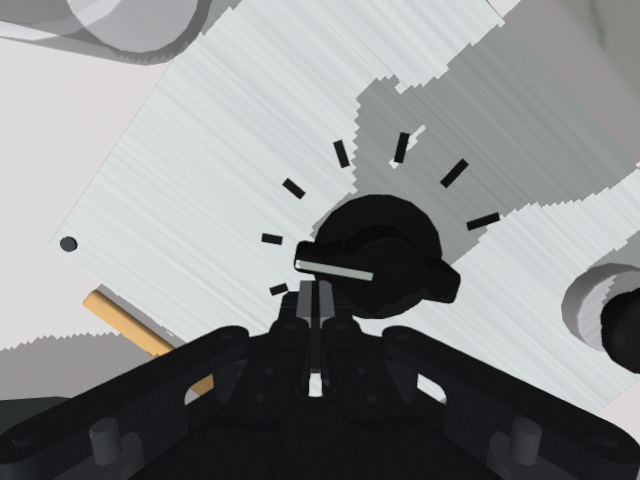

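The pointer, with its tip at (296,258), has snapped about 10° ahead of the finger. It now faces the tick at (272,239), which is mark 3, so the click worked as predicted. Next is mark 4.

Request:
carry_out([
  [0.003, -0.0015, -0.001],
  [0.0055, -0.0025, -0.001],
  [0.0085, -0.003, -0.001],
  [0.0115, -0.004, -0.001],
  [0.0145, -0.004, -0.001],
  [0.0175, -0.004, -0.001],
  [0.0175, -0.004, -0.001],
], roll=[5, 10, 15, 20, 25, 30, 30], claw=[0, 0, 0, 0, 0, 0, 0])

```text
clock: 6.95
position: [610.7, -109.8, 378.2]
ee_rot: [0.809, -0.588, -0.0, 0.0]
contact_force: [-0.3, -0.4, -1.1]
gripper_width: -0.0
grasp_force: 0.0
```

```bash
python3 look.py w4.png; python3 -c "
from plan import *
rows([(13,16),(8,16),(3,16),(-2,16),(-7,16),(-12,16),(-12,30),(-12,30,30,450)])"
```

```text
6.95 [ 610.7 -109.8  378.2] -71.99054119316371 [ 0.1  0.4 -0.  -0.  -1.1  0.2] -0.005698726735272387 [-0.3 -0.4 -1.1]
selector_top [383. 280.] 0.93 [ 587.9 -132.7  221. ] [ 588.2 -133.   221.7]
selector_tip [296. 257.] 0.95 [ 623.3 -127.6  210. ] [ 623.8 -130.9  220.1]
start_button_top [572. 404.] 0.71 [ 481.5 -101.1  215. ] [ 481.6 -101.2  215.1]
stop_button_top [574. 404.] 0.37 [ 494.2 -107.5  227. ] [ 481.4 -101.4  215.5]
7.2 [ 610.6 -109.6  378.3] -72.0 [0.5 0.3 0.3]
(13, 16) slide [ 0.0026 -0.0013  0.0003] roll 4.99
(8, 16) slide [ 0.0053 -0.0024  0.0003] roll 9.99
(3, 16) slide [ 0.0082 -0.0032  0.0003] roll 14.99
(-2, 16) slide [ 0.0111 -0.0037  0.0003] roll 19.99
(-7, 16) slide [ 0.0141 -0.004   0.0003] roll 24.99
(-12, 16) slide [ 0.017  -0.004   0.0003] roll 29.99
(-12, 30) slide [ 0.0049 -0.011   0.0003] roll 29.99
(-12, 30, 30, 450) slide [ 0.0049 -0.011  -0.0717] roll 29.99
```

View pics/w4.png

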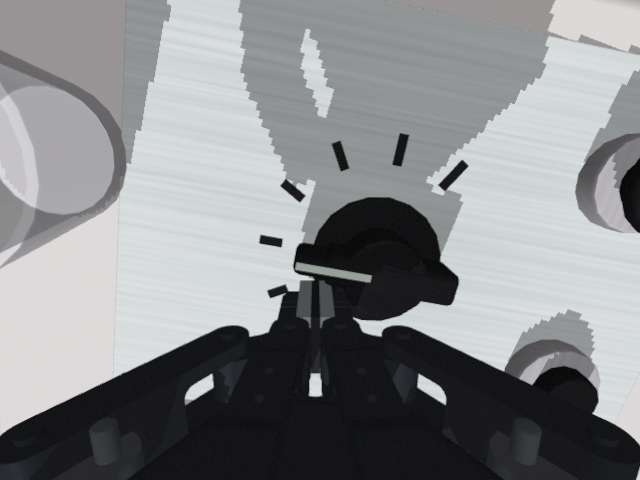

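The pointer now faces mark 4 at (270,241), and four ticks (5 to 8) remain beyond it. I'll do the last click the same way, then back off and lift.

Request:
carry_out([
  [0.0025, -0.0015, 0],
  [0.0055, -0.0025, 0],
  [0.008, -0.003, 0],
  [0.011, -0.0035, 0],
  [0.014, -0.004, 0],
  [0.017, -0.004, 0],
  [0.017, -0.004, 0],
  [0.011, -0.0075, 0],
], roll=[5, 10, 15, 20, 25, 30, 30, 30], claw=[0, 0, 0, 0, 0, 0, 0, 0])

```text
clock: 8.2
position: [621.1, -117.9, 378.2]
ee_rot: [-0.629, 0.777, 0.0, -0.0]
contact_force: [0.7, -0.2, 0.4]
gripper_width: 0.1
grasp_force: 0.0
```

Request:
carry_out([
  [-0.008, 0, 0],
  [-0.008, 0, -0.03],
  [-0.008, 0, -0.06],
  [-0.02, 0, -0.06],
  [-0.02, 0, -0.06],
], roll=[0, 0, 0, 0, 0], claw=[0, 0, 0, 0, 0])

```text
clock: 8.82
position: [625.4, -97.1, 437.4]
ee_rot: [-0.63, 0.777, 0.001, -0.0]
contact_force: [0.0, 0.4, 0.3]
gripper_width: -0.2
grasp_force: 0.0
```

```bash
python3 look.py w5.png; python3 -c "
from plan import *
go([481.5,-102.5,438]);go([481.5,-102.5,389])"
```

```text
8.825 [625.4 -97.1 437.4] -101.96086257267437 [ 0.1  0.4  0.1 -0.  -1.3 -0.3] -0.2103601967797492 [0.  0.4 0.3]
selector_tip [303. 178.] 0.64 [ 619.8 -146.8  210. ] [ 619.2 -147.8  222.4]
start_button_top [557. 207.] 0.87 [ 482.6 -101.8  215. ] [ 483.1 -102.   215.9]
stop_button_top [544.   6.] 0.91 [ 494.  -201.2  227. ] [ 495.  -200.8  228.7]
slide [ 0.0341  0.1398 -0.0005] roll 0
slide [0.0341 0.1397 0.0485] roll 0
```

View pics/w5.png

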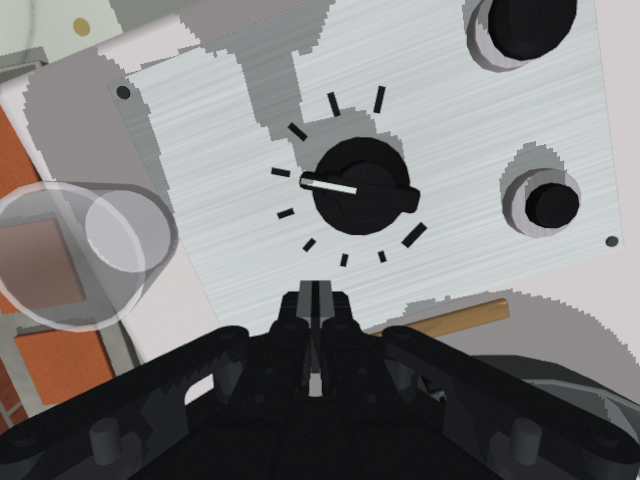

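The pointer tip at (303,180) faces the fifth tick at (281,172), counting from the OFF bar at (414,235). The start button is at (555,205), or about (482,-102) mm, which agrees with the earlier prediction.

Request:
carry_out([
  [0.012, 0.048, 0],
  [0.024, 0.098, 0],
  [0.0345, 0.14, 0],
  [0.0345, 0.14, 0.02],
  [0.0345, 0.14, 0.04],
  [0.0345, 0.14, 0.044],
  [0.0345, 0.14, 0.044],
], roll=[0, 0, 0, 0, 0, 0, 0], claw=[0, 0, 0, 0, 0, 0, 0])

```text
clock: 9.95
position: [481.5, -102.9, 394.3]
ee_rot: [-0.629, 0.777, -0.0, -0.0]
contact_force: [0.4, -0.7, 0.1]
gripper_width: -0.1
grasp_force: 0.0
```

```bash
python3 look.py w6.png; python3 -c "
from plan import *
go([482,-102.5,389]);go([482,-102.5,381])"
```

```text
9.95 [ 481.5 -102.9  394.3] -102.0540592955334 [ 0.1  0.2 -0.3  0.  -1.1 -0.3] -0.09148528114200681 [ 0.4 -0.7  0.1]
selector_top [310. 294.] 0.72 [ 481.4 -105.7  221. ] [ 479.2 -114.4  241.2]
selector_tip [  5. 263.] 0.79 [ 620.1 -146.9  210. ] [ 611.7 -148.   218.4]
start_button_top [311. 297.] 0.64 [ 481.7 -101.7  215. ] [ 478.8 -114.1  243.2]
stop_button_top [216.  73.] 0.68 [ 495.6 -200.9  227. ] [ 495.8 -201.2  225.8]
slide [-0.0004 -0.0005  0.0058] roll 0
slide [-0.0004 -0.0005  0.0138] roll 0
```

View pics/w6.png

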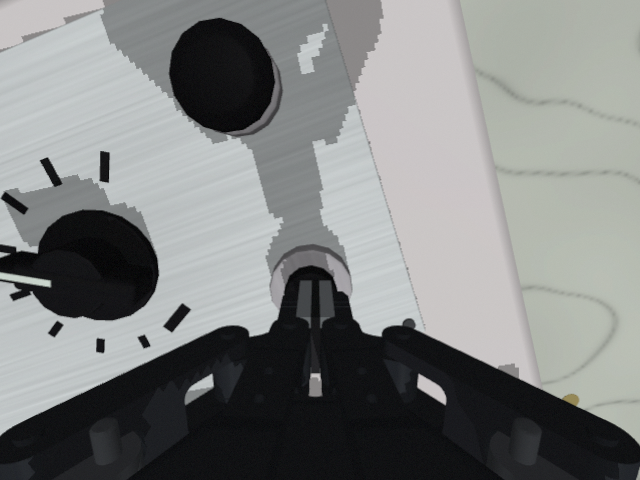

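The fingertip at (317,285) is centred over the start cap and its collar at (311,285). Pressing in small steps.

Request:
carry_out([
  [0, 0, 0.003],
  [0, 0, 0.006],
  [0, 0, 0.008],
  [0, 0, 0.01],
  [0, 0, 0.011],
  [0, 0, 0.011],
], roll=[0, 0, 0, 0, 0, 0], claw=[0, 0, 0, 0, 0, 0])

```text
clock: 10.95
position: [481.2, -102.8, 383.5]
ee_rot: [-0.629, 0.777, -0.0, 0.0]
contact_force: [-1.8, 1.0, 3.6]
gripper_width: 0.1
grasp_force: 2.1
```

Request:
carry_out([
  [0, 0, 0.001],
  [0, 0, 0.002],
  [0, 0, 0.002],
], roll=[0, 0, 0], claw=[0, 0, 0])

```text
clock: 11.32
position: [481.2, -102.8, 382.4]
ee_rot: [-0.629, 0.777, -0.0, 0.0]
contact_force: [-3.2, 2.2, 9.0]
gripper_width: 0.1
grasp_force: 4.8
```

Request:
carry_out([
  [0, 0, 0.0005],
  [0, 0, 0.001],
  [0, 0, 0.001],
], roll=[0, 0, 0], claw=[0, 0, 0])

```text
clock: 11.7
position: [481.1, -102.7, 382.4]
ee_rot: [-0.629, 0.777, -0.001, 0.0]
contact_force: [-5.0, 3.3, 13.5]
gripper_width: 0.2
grasp_force: 6.9
```

The button is on its hard stop: the tool moved no further while the force rose to 13.5 N. Releasing and lifting away.

Request:
carry_out([
  [0, 0, -0.008],
  [0, 0, -0.02],
  [0, 0, -0.05],
  [0, 0, -0.1],
  [-0.03, 0, -0.13],
  [-0.03, 0, -0.13],
  [-0.03, 0, -0.13],
], roll=[0, 0, 0, 0, 0, 0, 0], claw=[0, 0, 0, 0, 0, 0, 0])

```text
clock: 12.58
position: [487.4, -73.5, 509.2]
ee_rot: [-0.629, 0.777, 0.001, -0.001]
contact_force: [0.0, -0.3, -0.3]
gripper_width: 0.1
grasp_force: 0.0
```

```bash
python3 look.py w7.png; python3 - <<'E'
from h import *
p=get_image("top");save(p,"t7.png")
a=p["img"][130:320,240:460][:,:,::-1];cv2.imwrite('pics/t7c.png',cv2.resize(a,None,fx=3.1,fy=3.1,interpolation=cv2.INTER_CUBIC))
E
```

```text
12.575 [487.4 -73.5 509.2] -102.04965303670585 [ 0.2  0.1 -0.1 -0.  -1.4 -0.4] 0.05649873309930293 [ 0.  -0.3 -0.3]
selector_top [162. 190.] 0.97 [ 589.5 -132.1  221. ] [ 589.5 -132.1  221. ]
selector_tip [122. 179.] 0.9 [ 622.  -145.9  210. ] [ 614.4 -145.5  223.5]
start_button_top [310. 198.] 0.8 [ 482.5 -102.   215. ] [ 482.5 -102.   215.2]
stop_button_top [262.  58.] 0.73 [ 493.9 -201.6  227. ] [ 493.8 -201.2  228.4]
```

View pics/w7.png

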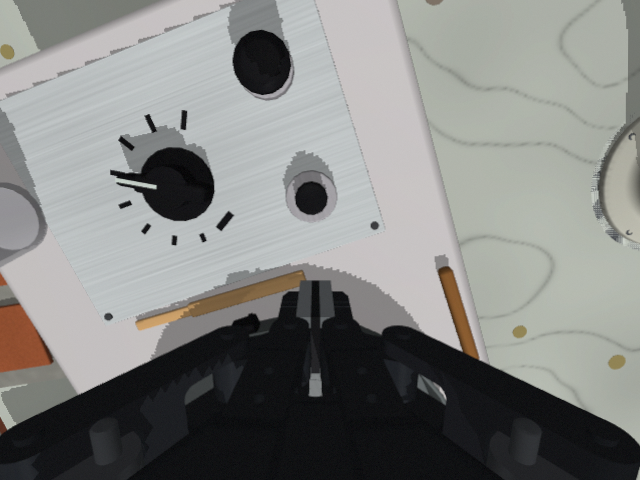

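The pointer at (122,181) is still on the fifth mark. The start cap at (311,198) has sprung back to 215 mm, and nothing else has moved.

```bash
python3 -c "
from bench import job_done; print(job_done())"
```

```text
the job is handed in; nothing more can be done
None
```

I pushed the selector click by click from mark 2 to mark 5, then pressed the start button fully in and released it; the stop button and everything else were left alone, and the job was handed in at about 13 s with the arm clear.

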